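# Move three samples on to their next stations

### The job

Each of the three samples is due at its next station, now taken by another: put the squat jar on the balance, the amber bottle on the magnetic stirrer and the stoppered flask on the white tile; the cork mat is free as a spare place on the way. Stand each upright in the middle of its pan, plate or tile, set it down gently and let go; do not tip or drop any of them, and do not shift the Petri dish, the crucible or the small beaker.

Things in the scene. Friction and masses are not known exactly. Their poses are not given: they have to be found in the camera images.
- flask_mid (a point): Stoppered conical flask of clear glass with a black rubber bung: base 66 mm across, glass cone narrowing to the neck 70 mm up, neck and bung 33 mm across from 70 mm up to the top at 112 mm. The point lies on its axis half-way up, 56 mm above its underside; z is its axis, up. About 0.12 kg. Grip it by the neck and bung (33 mm wide, best 95 mm above its underside). It starts on the stirrer.
- bottle_mid (a point): Amber glass bottle with a white screw cap, 100 mm tall: straight round body 46 mm across up to 66 mm, then shoulder and neck, and the cap 31 mm across from 80 mm up to 100 mm. The point lies on its axis half-way up, 50 mm above its underside; z is its axis, up. About 0.13 kg. It can be gripped round the upper body (best 58 mm above its underside). It starts on the balance.
- jar_mid (a point): Squat round white plastic jar with a black screw lid, 60 mm tall: body 55 mm across, lid 57 mm across from 45 mm up to the top. The point lies on its axis half-way up, 30 mm above its underside; z is its axis, up. About 0.14 kg. Grip it across lid and body (57 mm wide, best 42 mm above its underside). It starts on the white tile.
- balance_pan (a point): Electronic bench balance (fixed): low white housing 150 mm wide and 215 mm deep with a grey key panel and a display window on the robot's side, and a flat square steel pan 120 x 120 mm. The point is the middle of the pan's upper face, 46 mm above the bench; z up, x from the keys towards the pan.
- stirrer_plate (a point): Magnetic stirrer (fixed): grey housing 126 mm wide and 180 mm deep with a black front panel and one knob on the robot's side, and a flat round aluminium top plate 120 mm across. The point is the middle of the plate's upper face, 54 mm above the bench; z up, x from the front panel towards the plate.
- tile_top (a point): White glazed tile lying on the bench (fixed), 130 x 130 mm and 8 mm thick. The point is the middle of its upper face, 8 mm above the bench; z up.
- mat_top (a point): Round cork mat lying on the bench (fixed), 124 mm across and 8 mm thick, empty at the start: the spare place. The point is the middle of its upper face, 8 mm above the bench; z up.
- petri: Bystander: closed clear Petri dish, 92 mm across, 16 mm tall, loose on the bench. The origin is the centre of its underside.
- crucible: Bystander: white porcelain crucible with its lid, 46 mm across, 49 mm tall, loose on the bench. The origin is the centre of its underside.
- beaker: Bystander: small empty glass beaker, 44 mm across, 56 mm tall, loose on the bench near the middle. The origin is the centre of its underside.
Things that resemble listed ones, but are neither listed nor needed, are in the scene too. Leave any purple look-alike of the part that bears bottle_mid alone.

How it is judged (in metres and radians):
At the end, for the whole second after the job is handed in: The jar stands on the balance pan, the bottle on the stirrer plate and the flask on the white tile, each upright (within 0.1 rad), its axis within 15 mm of the middle of that pan, plate or tile, its underside resting on it (height within 6 mm), released and at rest (horizontal distance between jar_mid and balance_pan below 0.015 m and z of jar_mid in the frame of balance_pan between 0.024 and 0.036 m and angle between each of jar_mid, bottle_mid, flask_mid's own z axis and vertical below 0.1 rad and linear speed of each of jar, bottle, flask below 0.02 m/s and contact force between each of jar, bottle, flask and the fingers below 0.05 N and horizontal distance between bottle_mid and stirrer_plate below 0.015 m and z of bottle_mid in the frame of stirrer_plate between 0.044 and 0.056 m and horizontal distance between flask_mid and tile_top below 0.015 m and z of flask_mid in the frame of tile_top between 0.05 and 0.062 m); the robot touches nothing.
It fails at once if a sample is tipped over (leans more than 0.6 rad) (angle between any of jar_mid, bottle_mid, flask_mid's own z axis and vertical above 0.6 rad).
It fails at once if a sample is dropped: falling free faster than 0.7 m/s (a drop of about 25 mm) ((linear speed of jar above 0.7 m/s and contact force between jar and anything else below 0.01 N) or (linear speed of bottle above 0.7 m/s and contact force between bottle and anything else below 0.01 N) or (linear speed of flask above 0.7 m/s and contact force between flask and anything else below 0.01 N)).
It fails at once if the Petri dish, the crucible or the small beaker is shifted by more than 25 mm (distance of any of petri, crucible, beaker from where it was at the start of the episode above 0.025 m).
It also fails if it takes over 109 s, if anything falls off the work surface, if the arm or the gripper's body presses on something with over 40 N, if the wrist force passes 120 N, or if a joint passes its speed limit or range.

### The arm

A 7-joint arm with a two-finger parallel gripper is mounted at the origin on the work surface. World frame = base frame: x ahead of the robot, y to its left, z up, the work surface at z = 0. Lengths are in m, angles in degrees, forces in N, time in s.
With the tool pointing down it reaches from about 0.425 to 0.975 m from the base axis. Payload 16.7 kg.
Tool frame: the origin (TCP) lies midway between the tips of the shut fingers; the grasp point (between the pads) lies 19 mm behind it; z points along the fingers, y is the direction in which the jaws open and shut (so a half turn about z gives the same grasp; the last joint's range is limited). The gripper opens to 85 mm and grips with 20 to 120 N. Pads are 22 mm wide; open, the fingers measure 114 mm over their backs; the gripper's body (76 mm by 85 mm) begins 54 mm behind the grasp point. The pads swing forward as they close: fully open they stand 13 mm farther back than shut.
Start: joints at [57.153, 24.414, 4.234, 92.017, -1.954, 63.644, -3.845], TCP at [0.278, -0.615, 0.231] pointing down, gripper open.
Joint ranges: [-163.25, 163.25], [-28.42, 122.38], [-70.27, 78.77], [12.13, 141.07], [-58.53, 238.53], [9.26, 117.41], [-156.51, 156.51]. Speed limits (degrees/s): [108.29, 108.29, 136.94, 136.94, 172.46, 172.46, 172.46].

### API

Orientations are given as [roll, pitch, yaw] about the fixed x, y, z axes, in that order (R = Rz(yaw) Ry(pitch) Rx(roll)).
In Python, from rig import env, cams gives the robot as it stands. The module is installed in compiled form; this text tells all that it offers. Calls block until the motion is done:
- env.reach(position, orientation): joint-space move of the TCP to a pose.
- env.movel(position, rate=0.15, rot=None): straight line of the TCP; rot=None keeps the orientation; rate is the mean speed in m/s.
- env.move_joints(angles): joint-space move.
- env.open_jaws() and env.grasp(): open the fingers fully, or close them until they stop; the grip force is fixed at half the most.
- env.pause(seconds).
- env.ik(position, orientation): joint angles nearest the present ones, or None.
- env.get_state(): the state.
- cams.read_camera(name): name is "side" or "top"; returns the picture (480x640x3 uint8, red, green, blue); there is no depth.
- cams.calibration(name): a dict with "vertical_fov" (degrees; the focal length in pixels is half the picture's height over the tangent of half this angle, whatever the lens; pixels are square), "cx", "cy" (the principal point, pixels), "extrinsics" (4x4, takes a point from camera to world coordinates). Camera axes: x right, y down, z forward; pixel columns grow to the right and rows downward; lengths in m; the calibration is good to about 2 mm. A picture is of the moment at which its call begins. calibration takes no time and is no camera call.
A pose or a line that the arm cannot do raises env.MotionError and nothing moves.
- env.job_done(): hands the job in, once; it reports no verdict.
The state is a dict: "time_s": time; "q": joint angles; "dq": joint speeds; "joint_efforts": joint torques, N m; "tool_pos": TCP position; "tcp_rot": TCP orientation; "ft_force": force on the tool from outside, world axes, zero at the start; "torque": the same for the moment, N m; "grip_width": opening from 0.0 (shut) to 1.0 (fully open).
Only numpy, scipy, OpenCV 4.12 (cv2) and the standard library are available. Lean on these libraries where they do the work, as an engineer would, in place of code of your own. Each camera call takes 0.05 s, during which the arm holds its last target. There are 200 camera calls.

## Working session

There is one attempt and no reset: what is moved stays moved. The work goes in short steps, each a Python script; the robot and the scene stay as the last script left them, time stands still between calls to the robot, and variables do not carry over. Pictures are saved under pics/ and viewed, about 12 in all and at most 16, crops included, and the job is handed in when it is done.

```bash
mkdir -p pics
python3 - <<'E'
from rig import env,cams
import cv2,numpy as np
for n in("top","side"):
    im=cams.read_camera(n); cv2.imwrite(f"pics/{n}0.png",im[:,:,::-1]); c=cams.calibration(n)
    print(n,c["vertical_fov"],c["cx"],c["cy"]);print(np.round(c["extrinsics"],4), [k for k in c])
print(env.get_state())
E
```

```text
top 42.82640953243692 315.53714504953365 240.96551935766803
[[ 0.0176 -0.9952  0.0968  0.3767]
 [-0.9998 -0.0173  0.0039 -0.0052]
 [-0.0022 -0.0968 -0.9953  1.6508]
 [ 0.      0.      0.      1.    ]] ['vertical_fov', 'cx', 'cy', 'extrinsics']
side 51.48981440536411 319.0679449978344 231.77923920261054
[[ 0.9801 -0.1648  0.1111  0.4365]
 [-0.198  -0.7602  0.6188 -0.5776]
 [-0.0175 -0.6284 -0.7777  0.8368]
 [ 0.      0.      0.      1.    ]] ['vertical_fov', 'cx', 'cy', 'extrinsics']
{'time_s': 0.1, 'q': array([57.153516  , 24.4456968 ,  4.23004189, 92.0482394 , -1.9547715 ,
       63.64279792, -3.84447023]), 'dq': array([ 0.04122063, -0.03961414,  0.0271219 , -0.13356157,  0.06428203,
        0.04777143,  0.0192194 ]), 'joint_efforts': array([ 8.70012649e-03, -9.51523733e+01,  3.77165660e+00, -4.64396918e+01,
        1.96441810e-02,  6.51527211e-03,  6.81738015e-05]), 'tool_pos': array([ 0.27741233, -0.61496197,  0.23068676]), 'tcp_rot': array([-1.79935423e+02,  3.02602297e-03,  2.42798860e+01]), 'ft_force': array([0.46558982, 0.10011874, 0.04299938]), 'torque': array([ 0.02771714, -0.02057409,  0.00554694]), 'grip_width': 1.0010265623298804}
```

View pics/top0.png

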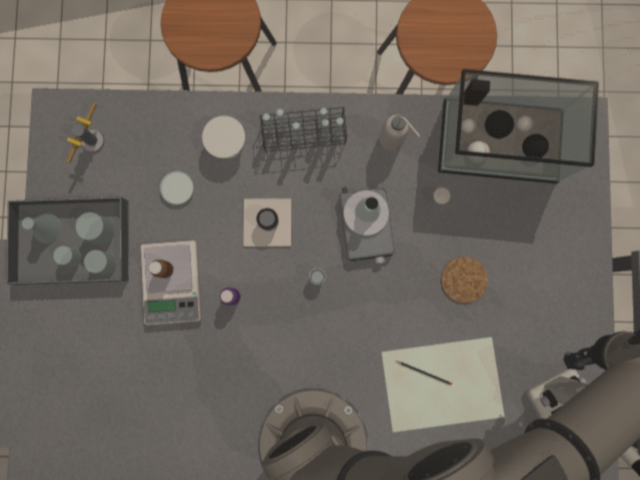

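View pics/side0.png

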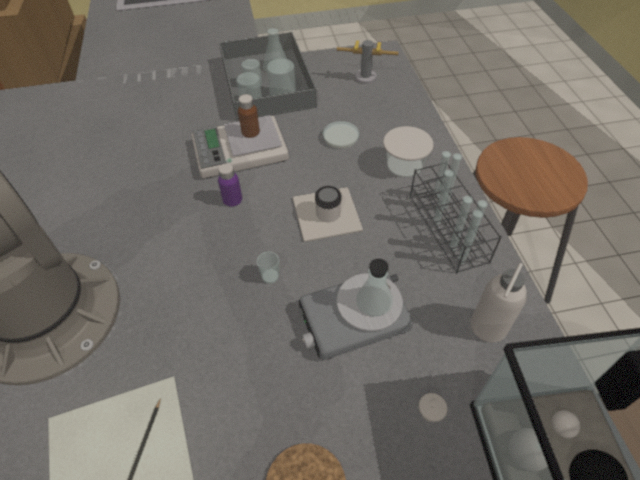

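Top view candidates:
- **Bottle:** amber one with a white cap on the balance (161,269). The purple look-alike at (230,297) is to be left alone.
- **Jar:** black lid on the tile (267,219). The white lidded pot at (224,137) is not it.
- **Flask:** black bung on the stirrer (372,203). The glassware in the tray at (70,240) is not it.
- **Mat:** cork (465,280).
- **Bystanders:** Petri dish (177,188), beaker (317,277), crucible (442,196).

Next I measure with masks and ray casts.

```bash
cat > h.py <<'E'
from rig import env,cams
import cv2,numpy as np
def ray(n,uv):
    c=cams.calibration(n);f=240/np.tan(np.radians(c["vertical_fov"]/2));T=c["extrinsics"]
    d=T[:3,:3]@np.array([(uv[0]-c["cx"])/f,(uv[1]-c["cy"])/f,1]);return T[:3,3],d
def onplane(n,uv,z):
    o,d=ray(n,uv);return o+d*(z-o[2])/d[2]
def proj(n,p):
    c=cams.calibration(n);f=240/np.tan(np.radians(c["vertical_fov"]/2));T=c["extrinsics"]
    q=T[:3,:3].T@(np.array(p)-T[:3,3]);return q[:2]/q[2]*f+[c["cx"],c["cy"]]
def blob(mask,box):
    x0,y0,x1,y1=box;m=np.zeros_like(mask);m[y0:y1,x0:x1]=mask[y0:y1,x0:x1]
    cs=cv2.findContours(m,cv2.RETR_EXTERNAL,cv2.CHAIN_APPROX_NONE)[0]
    return cv2.convexHull(max(cs,key=cv2.contourArea))
E
cat > meas.py <<'E'
from h import *
def u(b):return b.astype(np.uint8)*255
im={n:cv2.imread(f"pics/{n}0.png") for n in("top","side")}
hs={n:cv2.cvtColor(i,cv2.COLOR_BGR2HSV).astype(int) for n,i in im.items()}
H,S,V=cv2.split(hs["top"].astype(np.uint8)); H2,S2,V2=cv2.split(hs["side"].astype(np.uint8))
bright=u(V>135);b2=u(V2>150)
jobs=[("tile","top",bright,(235,190,300,255),.008),("plate","top",bright,(335,183,397,243),.054),("mat","top",u((S>70)&(H<25)),(435,250,495,310),.008),
("pan/housing","top",u(V>115),(130,230,210,335),.046),("lid","top",u(V<75),(250,205,285,235),.068),("bung","top",u(V<60),(360,193,384,212),.166),
("cap","top",u((V>150)&(S<40)),(145,258,170,280),.146),("bottle","top",u((S>90)&(H<25)),(145,255,180,285),.1),
("beaker","top",u(V>100),(300,262,332,292),.056),
("lidS","side",u(V2<75),(305,180,350,215),.068),("bungS","side",u(V2<60),(362,253,392,280),.166),("capS","side",u((V2>150)&(S2<40)),(232,90,262,108),.146),
("tileS","side",b2,(285,180,370,245),.008),("plateS","side",b2,(325,265,415,335),.054),("matS","side",u((S2>70)&(H2<25)),(255,430,355,480),.008)]
for nm,c,m,b,z in jobs:
    h=blob(m,b);p=np.array([onplane(c,q,z)[:2] for q in h[:,0].astype(float)])
    r=cv2.minAreaRect(p.astype(np.float32));cc,rad=cv2.minEnclosingCircle(p.astype(np.float32))
    print(nm,"rect",np.round(r[0],4),np.round(r[1],3),round(r[2],1),"circ",np.round(cc,4),round(rad*2,3))
    cv2.drawContours(im[c],[h],-1,(0,0,255),1)
t=cv2.resize(im["top"][180:340,130:510],None,fx=2,fy=2,interpolation=cv2.INTER_CUBIC)
s=cv2.resize(im["side"][80:360,180:430],None,fx=1,fy=1)
cv2.imwrite("pics/ov1.png",t);
E
python3 meas.py
```

```text
tile rect [0.5873 0.1346] [0.128 0.127] 1.0 circ [0.5859 0.1337] 0.178
plate rect [ 0.6097 -0.1305] [0.114 0.116] 1.0 circ [ 0.6105 -0.1302] 0.118
mat rect [ 0.4398 -0.3983] [0.12  0.124] 1.0 circ [ 0.4401 -0.3981] 0.125
pan/housing rect [0.4201 0.3809] [0.211 0.15 ] 4.8 circ [0.4201 0.3804] 0.252
lid rect [0.586  0.1286] [0.053 0.052] 1.4 circ [0.5869 0.1278] 0.057
bung rect [ 0.617  -0.1349] [0.026 0.023] 45.5 circ [ 0.6159 -0.1338] 0.028
cap rect [0.4517 0.396 ] [0.025 0.027] 1.0 circ [0.452  0.3963] 0.029
bottle rect [0.4497 0.3841] [0.038 0.042] 81.1 circ [0.4506 0.3886] 0.049
beaker rect [ 0.4389 -0.0005] [0.075 0.081] 1.0 circ [ 4.403e-01 -4.000e-04] 0.109
lidS rect [0.5835 0.1229] [0.063 0.051] 78.8 circ [0.5823 0.1232] 0.064
bungS rect [ 0.6125 -0.1379] [0.034 0.028] 74.9 circ [ 0.6107 -0.1376] 0.035
capS rect [0.448  0.3929] [0.026 0.028] 23.7 circ [0.4477 0.3929] 0.029
tileS rect [0.5819 0.1326] [0.127 0.129] 1.3 circ [0.5816 0.1323] 0.177
plateS rect [ 0.6111 -0.1493] [0.115 0.078] 16.2 circ [ 0.6062 -0.1318] 0.116
matS rect [ 0.4434 -0.3649] [0.051 0.121] 78.4 circ [ 0.4387 -0.3879] 0.121
```

View pics/ov1.png

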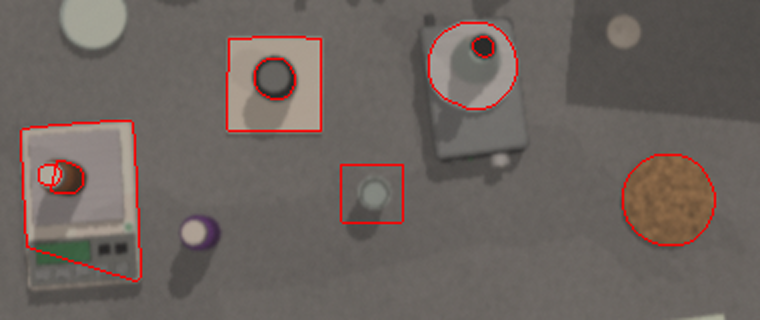

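Masks agree with the given sizes, and the two views agree within about 5 mm. The pan still needs separating from its housing. The crop confirms that the amber bottle is on the pan and the purple one stands apart. First I check reach and crop the balance.

```bash
cat > t.py <<'E'
from h import *
P=dict(flask=(.614,-.1355),bottle=(.450,.394),jar=(.585,.126),mat=(.440,-.396),plate=(.6085,-.131),tile=(.5845,.1335),pan=(.445,.382))
for k,p in P.items():
    print(k,[(y,[None if (q:=env.ik([*p,z],[180,0,y])) is None else np.round(q).astype(int).tolist() for z in (.03,.3)]) for y in (0,90)])
a=cv2.imread("pics/top0.png")[225:335,130:210];b=cv2.imread("pics/side0.png")[85:180,185:295]
w=np.hstack([cv2.resize(a,None,fx=5,fy=5,interpolation=2)[:475,:],cv2.resize(b,None,fx=3.6,fy=5,interpolation=2)[:475]])
cv2.imwrite("pics/bal.png",cv2.convertScaleAbs(w,alpha=1.4))
E
python3 t.py
```

```text
flask [(0, [[10, 34, -5, 106, 4, 41, -87], [13, 17, -9, 93, 3, 70, -86]]), (90, [[24, 35, -23, 105, 19, 43, -9], [23, 19, -21, 92, 7, 70, 1]])]
bottle [(0, [[-59, 32, 15, 111, -13, 38, -126], [-68, 15, 26, 99, -7, 68, -131]]), (90, [[-15, 38, -43, 108, 35, 47, -76], [1, 26, -64, 95, 24, 75, -68]])]
jar [(0, [[-2, 33, -21, 109, 17, 41, -123], [8, 17, -32, 96, 9, 70, -117]]), (90, [[5, 35, -30, 109, 24, 43, -39], [11, 18, -37, 96, 11, 70, -28]])]
mat [(0, [[33, 31, 3, 111, -3, 38, -52], [32, 14, 4, 98, -1, 68, -53]]), (90, [[45, 31, -12, 111, 10, 39, 27], [47, 14, -14, 98, 4, 69, 33]])]
plate [(0, [[10, 33, -5, 107, 4, 40, -87], [13, 17, -9, 94, 3, 69, -86]]), (90, [[24, 35, -23, 106, 19, 43, -10], [23, 18, -22, 93, 7, 70, 0]])]
tile [(0, [[-2, 33, -22, 109, 18, 41, -124], [7, 17, -33, 96, 10, 70, -118]]), (90, [[4, 35, -30, 109, 25, 43, -40], [11, 18, -37, 95, 11, 70, -29]])]
pan [(0, [[-59, 32, 15, 113, -13, 37, -126], [-68, 14, 26, 100, -6, 68, -131]]), (90, [[-14, 38, -43, 110, 35, 47, -76], [3, 25, -66, 96, 24, 74, -67]])]
```

View pics/bal.png

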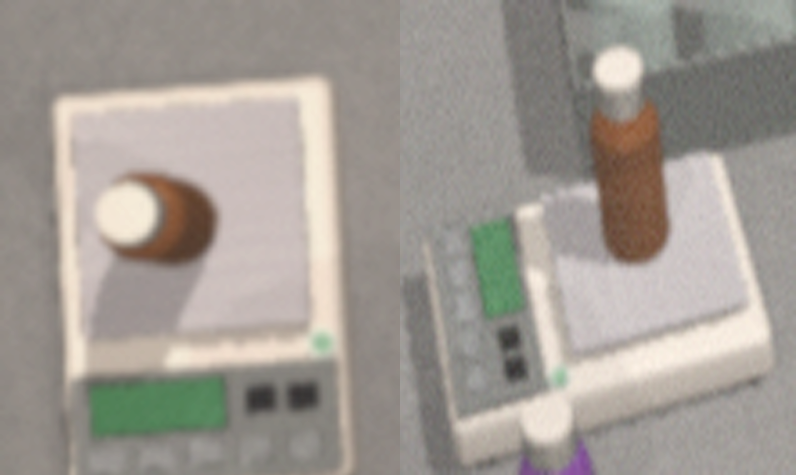

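Pan corners: top crop centre (193,219), which is pixel (168.6,268.6). Side crop centre (646,250), which is pixel (253.3,135). Moving the flask to the mat now.

```bash
cat >> h.py <<'E'
R=[180,0,45]
Z=dict(plate=.054,pan=.046,tile=.008,mat=.008)
G=dict(flask=.074,bottle=.037,jar=.020)   # TCP above underside
def st(m=""):
    s=env.get_state();print(m,round(s["time_s"],1),np.round(s["tool_pos"],4),"w",round(s["grip_width"],3),"F",np.round(s["ft_force"],1));return s
def pick(o,xy,surf,clear):
    z=Z[surf]+G[o]
    try: env.movel([*xy,z+clear],.35,R)
    except env.MotionError as e: print(e);env.reach([*xy,z+clear],R)
    st("above");env.movel([*xy,z],.12);env.grasp();st("gripped")
def lift(o,surf,h): # raise to underside height h
    p=env.get_state()["tool_pos"];env.movel([p[0],p[1],h+G[o]],.15);st("lifted")
def place(o,xy,surf,h,z_extra=.003):
    env.movel([*xy,h+G[o]],.3,R);st("over")
    env.movel([*xy,Z[surf]+G[o]+.012],.15)
    env.movel([*xy,Z[surf]+G[o]+z_extra],.03);s=st("down")
def release(o,up=.12):
    env.open_jaws();p=env.get_state()["tool_pos"];env.movel([p[0],p[1],p[2]+up],.2);st("released")
def snap(tag):
    r={}
    for n in("top","side"):
        r[n]=cams.read_camera(n);cv2.imwrite(f"pics/{n}{tag}.png",r[n][:,:,::-1])
    return r
E
python3 - <<'E'
from h import *
print(onplane("top",(168.5,268.5),.046),onplane("side",(253.2,134.9),.046))
env.reach([.614,-.1355,.054+.074+.10],R);st("a")
pick("flask",(.614,-.1355),"plate",.08)
lift("flask","plate",.09);snap(1)
E
```

```text
[0.45340907 0.38568866 0.046     ] [0.45282161 0.38262025 0.046     ]
a 2.2 [ 0.6137 -0.137   0.2279] w 1.001 F [0.3 0.3 0.5]
above 2.5 [ 0.6131 -0.1363  0.2072] w 1.002 F [-0.   0.2  0.4]
gripped 3.8 [ 0.6142 -0.1355  0.1284] w 0.374 F [-1.4  0.1  5.6]
lifted 4.2 [ 0.6144 -0.1356  0.1644] w 0.376 F [ 0.4  0.6 -0.9]
```

Run:
```python
from h import *
place("flask",(.440,-.396),"mat",.09,.002)
release("flask")
env.movel([.52,.0,.27],.3)
env.movel([.450,.394,.27],.3);st()
a=snap(2)
w=np.hstack([cv2.resize(a["top"][240:330,415:515],(400,360)),cv2.resize(a["side"][360:480,250:383],(400,360))])
cv2.imwrite("pics/v2.png",w[:,:,::-1])
```

```text
over 5.5 [ 0.4409 -0.3946  0.1639] w 0.37 F [-0.2 -0.6 -0.3]
down 6.6 [ 0.44  -0.396  0.084] w 0.372 F [ 0.1 -0.1 -1. ]
released 7.9 [ 0.4395 -0.3957  0.203 ] w 0.996 F [-0.2 -0.6 -0.4]
 10.9 [0.4506 0.3926 0.27  ] w 1.0 F [0.4 0.  0. ]
```

View pics/v2.png

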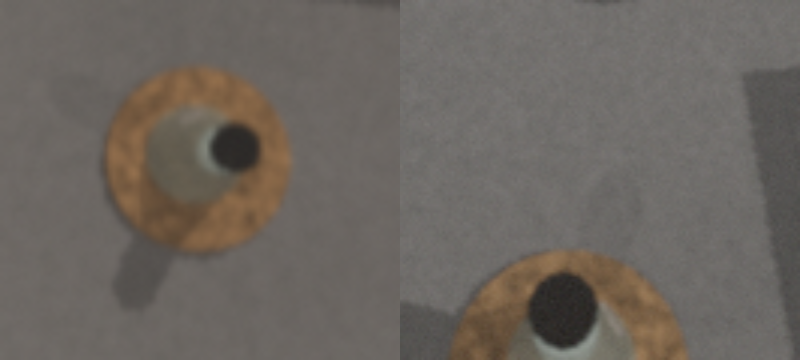

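View pics/side2.png

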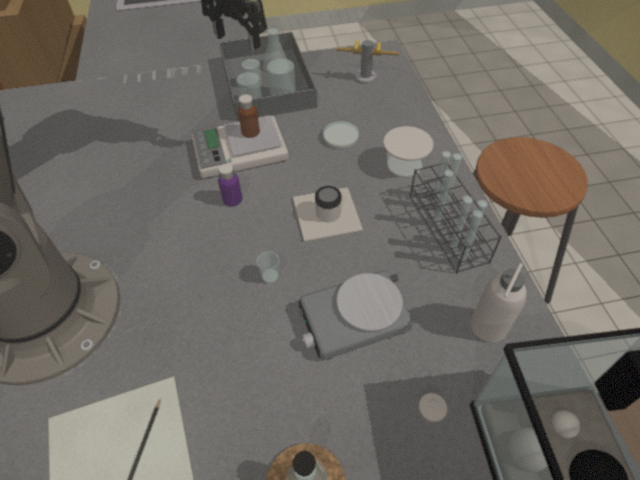

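The flask stands upright in the middle of the mat, and the stirrer plate is free. Next: re-measure the empty plate and move the bottle.

Run:
```python
from h import *
pl=[]
for n,b,t in(("top",(335,183,397,243),135),("side",(325,265,415,335),150)):
    im=cv2.imread(f"pics/{n}2.png");V=cv2.cvtColor(im,cv2.COLOR_BGR2HSV)[:,:,2]
    h=blob((V>t).astype(np.uint8)*255,b)
    p=np.array([onplane(n,q,.054)[:2] for q in h[:,0].astype(float)],np.float32);c,r=cv2.minEnclosingCircle(p);print(n,c,2*r);pl.append(c)
xy=np.mean(pl,0).tolist();print(xy)
pick("bottle",(.450,.394),"pan",.10)
lift("bottle","pan",.12)
env.movel([.55,.1,.12+G["bottle"]],.3)
place("bottle",xy,"plate",.12,.002)
release("bottle",.13)
env.movel([.585,.126,.25],.3)
a=snap(3)
w=np.hstack([cv2.resize(a["top"][175:265,325:425],(400,360)),cv2.resize(a["side"][235:361,285:425],(400,360))])
cv2.imwrite("pics/v3.png",w[:,:,::-1])
```

```text
top (0.6105740666389465, -0.13010728359222412) 0.11919091641902924
side (0.6060080528259277, -0.13085445761680603) 0.1167774498462677
[0.6082910597324371, -0.13048087060451508]
above 11.4 [0.4501 0.3935 0.1834] w 1.001 F [0.1 0.2 1. ]
gripped 12.9 [0.4503 0.3942 0.0838] w 0.517 F [-1.7 -2.3  8.4]
lifted 13.5 [0.4502 0.3937 0.1563] w 0.518 F [-0.3  0.4 -2.4]
over 15.6 [ 0.6082 -0.1288  0.1569] w 0.518 F [-0.2  1.2 -1. ]
down 16.6 [ 0.6083 -0.1305  0.093 ] w 0.519 F [ 0.3  0.3 -1.1]
released 17.9 [ 0.6077 -0.1305  0.222 ] w 1.007 F [-0.1 -0.5 -1.3]
```

View pics/v3.png

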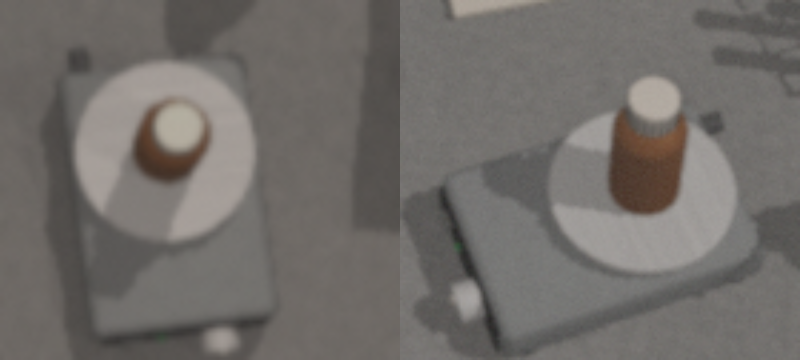

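The bottle is upright and central on the plate. Now the jar goes to the balance.

Run:
```python
from h import *
pick("jar",(.585,.126),"tile",.10)
lift("jar","tile",.12)
place("jar",(.453,.384),"pan",.12,.002)
release("jar",.13)
env.movel([.53,.0,.27],.3);env.movel([.44,-.30,.27],.3)
a=snap(4)
w=np.hstack([cv2.resize(a["top"][230:320,120:220],(400,360)),cv2.resize(a["side"][80:200,180:313],(400,360))])
cv2.imwrite("pics/v4.png",w[:,:,::-1])
for n,b,t in(("top",(235,190,300,255),135),("side",(285,180,370,245),150)):
    V=cv2.cvtColor(a[n],cv2.COLOR_RGB2HSV)[:,:,2];h=blob((V>t).astype(np.uint8)*255,b)
    p=np.array([onplane(n,q,.008)[:2] for q in h[:,0].astype(float)],np.float32);print(n,cv2.minAreaRect(p))
V=cv2.cvtColor(a["side"],cv2.COLOR_RGB2HSV)[:,:,2]
```

```text
above 19.5 [0.5854 0.1256 0.1287] w 1.004 F [ 0.9 -1.1  1.1]
gripped 20.9 [0.5854 0.1261 0.029 ] w 0.65 F [-3.  -1.3 10.4]
lifted 21.8 [0.5849 0.1259 0.1391] w 0.65 F [-0.5  0.5 -2. ]
over 22.9 [0.4538 0.3824 0.1396] w 0.651 F [-0.6 -0.5 -1.4]
down 24.0 [0.4529 0.384  0.068 ] w 0.652 F [-0.   0.1 -1.6]
released 25.2 [0.4528 0.3835 0.1971] w 1.004 F [ 0.6 -0.7 -1.2]
top ((0.5872625708580017, 0.13455355167388916), (0.12817442417144775, 0.12710732221603394), 0.9976743459701538)
side ((0.599774956703186, 0.1325962245464325), (0.09372318536043167, 0.13155843317508698), 1.2751047611236572)
```

View pics/v4.png

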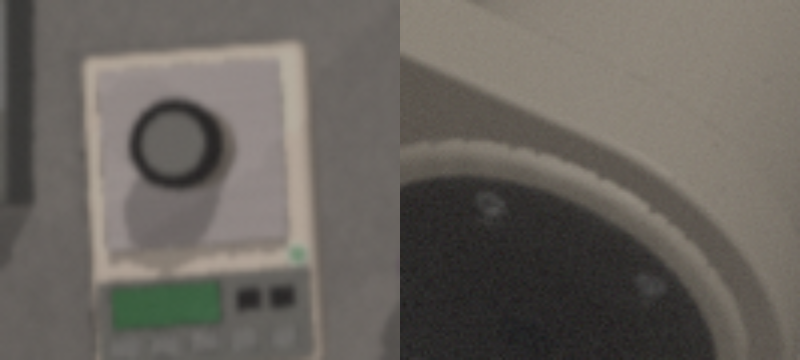

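The jar sits central on the pan; the lid's offset in the top view matches parallax. The arm blocked the side view. Last, the flask goes to the tile.

```bash
python3 - <<'E'
from h import *
pick("flask",(.440,-.396),"mat",.10)
lift("flask","mat",.12)
env.movel([.49,-.1,.12+G["flask"]],.3)
place("flask",(.5845,.1335),"tile",.12,.002)
release("flask",.15)
env.movel([.45,-.2,.3],.3);env.reach([.278,-.615,.25],[180,0,24]);st("end")
snap(5)
E
cat > chk.py <<'E'
from h import *
def u(b):return b.astype(np.uint8)*255
for n,js in(("top",[("lid",(150,250,185,285),75,.106,0),("bung",(255,205,285,230),60,.12,0),("cap",(355,190,385,225),150,.154,1)]),
            ("side",[("lid",(235,115,275,145),75,.106,0),("bung",(312,165,345,205),60,.12,0),("cap",(360,250,390,272),150,.154,1)])):
    im=cv2.imread(f"pics/{n}5.png");H,S,V=cv2.split(cv2.cvtColor(im,cv2.COLOR_BGR2HSV))
    for nm,b,t,z,br in js:
        h=blob(u((V>t)&(S<40)) if br else u(V<t),b)
        p=np.array([onplane(n,q,z)[:2] for q in h[:,0].astype(float)],np.float32);c,r=cv2.minEnclosingCircle(p);print(n,nm,np.round(c,4),round(2*r,4))
E
python3 chk.py
```

```text
above 28.5 [ 0.44   -0.3957  0.181 ] w 1.003 F [-0.   0.7  1.3]
gripped 30.0 [ 0.4401 -0.3961  0.0824] w 0.374 F [-1.9  0.4  6.2]
lifted 30.9 [ 0.4397 -0.3957  0.1931] w 0.372 F [-0.5  0.3 -0.9]
over 33.0 [0.5842 0.1313 0.1937] w 0.37 F [ 0.2 -0.6 -1.5]
down 34.3 [0.5844 0.1335 0.0839] w 0.372 F [-0.4 -0.1 -0.8]
released 35.8 [0.584  0.1332 0.2329] w 0.998 F [ 0.1  0.  -1.1]
end 38.8 [ 0.2797 -0.614   0.2503] w 1.003 F [-0.8  0.4  0.3]
top lid [0.4572 0.3828] 0.0579
top bung [0.5872 0.134 ] 0.0271
top cap [ 0.6039 -0.1311] 0.1033
side lid [0.4503 0.3727] 0.0644
side bung [0.5824 0.1273] 0.0361
side cap [ 0.6067 -0.1311] 0.029
```

View pics/side5.png

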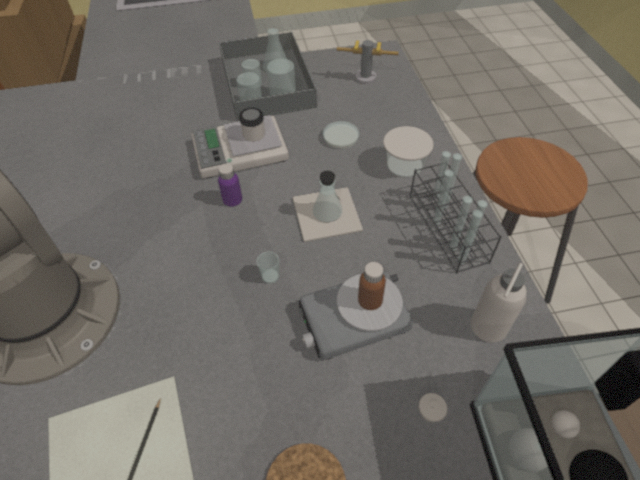

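View pics/top5.png

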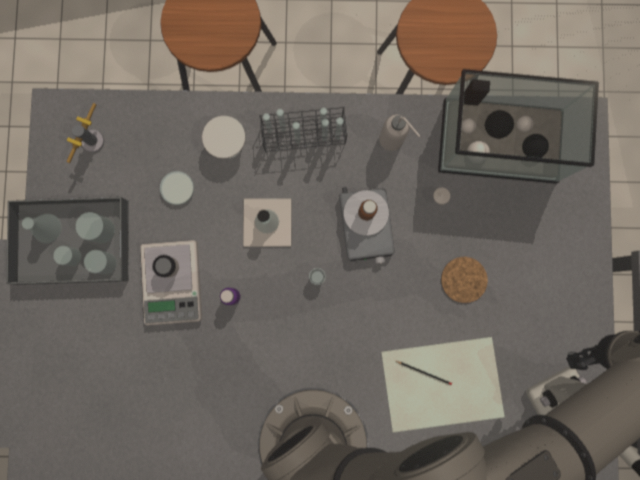

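All three samples stand on their targets, upright and released, and the bystanders have not moved. Handing in.

```bash
python3 -c "
from h import *
env.job_done()"
```

```text
the job is handed in; nothing more can be done
```

The job is handed in, at about 39 s of robot time out of the 109 s allowed. The flask went to the cork mat, the bottle to the stirrer, the jar to the balance, and then the flask to the tile. Each was set down at about 0.03 m/s and released. The arm then withdrew.

**Positions, from the last top and side pictures:**

| Sample | Target middle (m) | Measured (m) | Offset |
|---|---|---|---|
| Jar | (0.453, 0.384) | (0.457, 0.383) top | about 4 mm |
| Flask | (0.5845, 0.1335) | (0.587, 0.134) top | about 3 mm |
| Bottle | (0.608, -0.130) | (0.607, -0.131) side | about 2 mm |

All three look upright. The Petri dish, crucible, beaker and purple bottle look unmoved by eye; I did not measure them again.

**Checks that failed or disagreed:**
- The top-view mask for the bottle cap merged with the plate (103 mm across), so I discarded it and used the side view.
- The side-view readings of the jar lid and flask bung lay about 12 mm and 7 mm from the target middles, mostly towards the camera. Their masks came out too large because they include the side walls, so I used the top view for both.
- The two cameras differ by about 4 mm in x. I averaged them for the targets.

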